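# Fit up a frame cross tube for tack welding

## Task

Fit up the cross tube for welding: lay the square tube in both saddles of the orange cradle, its ends level with the cradle's ends, and stand the green hold-down weight on top of the tube at its middle. Stand the brass bush on the plate midway in the gap between the cradle and the red stop, and the black boss, flange down, midway in the gap between the cradle and the blue stop, both in line with the tube. Let go of everything and do not knock over the yellow spray can.

Things in the scene. Friction and masses are not known exactly. Their poses are not given: they have to be found in the camera images.
- cradle: Fixed cradle: dark base 120 (its y) x 60 (x) x 6 mm, two orange U saddles, 20 mm long, at y = +-45 mm: floors 42 mm wide, 20 mm up, cheeks to 32 mm, 9 mm thick, ends open. Only the base lies between the saddles (70 mm): room for fingers. Origin: centre of underside, z up, +x away from robot within 0.3 rad. Stops beyond each end. All stands on a steel plate, top at world z = 6 mm.
- red_stop: Fixed red upright block, 30 x 30 mm and 40 mm tall with a 6 mm steel stud on top, in line with the long (y) axis of the cradle, its centre 155 mm from the cradle's centre: an 80 mm wide gap lies between its face and the end of the cradle's base. Origin: centre of its underside, on the steel plate.
- blue_stop: Fixed blue upright block, the same as the red one, at the cradle's other end, its centre 155 mm from the cradle's centre. Origin: centre of its underside, on the steel plate.
- tube: Loose square tube of dark steel, 120 mm long (its own x axis), 30 x 30 mm in section (its ends are closed), about 0.22 kg, lying flat on the steel plate. Its origin is the centre of its underside (15 mm below its middle), z up.
- brass_bush: Loose brass-coloured bush: a ring of 36 mm outer diameter, 18 mm bore, 30 mm tall, about 0.15 kg, standing on end. Its origin is the centre of its underside, z up; grip it across its outside.
- black_boss: Loose black flanged boss: a round flange of 46 mm diameter and 8 mm thick at the bottom with a solid round stem of 28 mm diameter above it, 34 mm tall in all, about 0.12 kg, standing on its flange. Its origin is the centre of its underside, z up; grip it by the stem (8 to 34 mm up).
- weight: Loose green hold-down weight: a round base of 48 mm diameter and 22 mm tall, a neck of 16 mm diameter, and a round grip knob of 28 mm diameter from 32 to 54 mm up, about 0.35 kg, standing upright. Its origin is the centre of its underside, z up; grip it by the knob.
- spray: Bystander: yellow aerosol can standing on the steel plate at the back left, 60 mm diameter, 170 mm tall, loose. Not to be knocked over. Its origin is the centre of its underside, z up; it need not be handled.
Mind the look-alikes: they are no part of the job. There is more than one size of the black_boss; the job needs the smallest.

How it is judged (in metres and radians):
At the end, for the whole second after the job is handed in: Tube flat on both saddle floors, centred on the cradle to 12 mm; weight upright on the tube's top, within 13 mm of its middle; brass bush upright on the plate, within 13 mm of the middle of the gap cradle to red stop; black boss likewise at the blue stop; all at rest, can upright (z of tube in the frame of cradle between 0.015 and 0.025 m and y of tube in the frame of cradle between -0.013 and 0.013 m and x of tube in the frame of cradle between -0.012 and 0.012 m and angle between the x axis of tube and the y axis of cradle, either way round below 0.17 rad and angle between each of tube, brass_bush, black_boss's own z axis and vertical below 0.1 rad and z of weight in the frame of tube between 0.025 and 0.035 m and x of weight in the frame of tube between -0.013 and 0.013 m and y of weight in the frame of tube between -0.013 and 0.013 m and angle between weight's own z axis and vertical below 0.12 rad and x of brass_bush in the frame of cradle between -0.013 and 0.013 m and horizontal distance between brass_bush and red_stop between 0.042 and 0.069 m and horizontal distance between brass_bush and cradle between 0.087 and 0.114 m and z of brass_bush in the frame of cradle between -0.004 and 0.004 m and x of black_boss in the frame of cradle between -0.013 and 0.013 m and horizontal distance between black_boss and blue_stop between 0.042 and 0.069 m and horizontal distance between black_boss and cradle between 0.087 and 0.114 m and z of black_boss in the frame of cradle between -0.004 and 0.004 m and linear speed of each of tube, weight, brass_bush, black_boss below 0.02 m/s and angle between spray's own z axis and vertical below 0.3 rad); the robot touches nothing.
It fails at once if the spray can is knocked over (angle between spray's own z axis and vertical above 0.6 rad).
It also fails if it takes over 109 s, if anything falls off the work surface, if the arm or the gripper's body presses on something with over 40 N, if the wrist force passes 120 N, or if a joint passes its speed limit or range.

## Robot

A 6-joint arm with a two-finger parallel gripper is mounted at the origin on the work surface. World frame = base frame: x ahead of the robot, y to its left, z up, the work surface at z = 0. Lengths are in mm, angles in degrees, forces in N, time in s.
With the tool pointing down it reaches from about 350 to 850 mm from the base axis. Payload 8.1 kg.
Tool frame: the origin (TCP) lies at the very end of the fingers, on their centre line; the grasp point (between the pads) lies 19 mm behind it (r.grip_depth is the distance from the TCP to the grasp point, in mm); z points along the fingers, y is the direction in which the jaws open and shut (so a half turn about z gives the same grasp; the last joint's range is limited). The gripper opens to 85 mm and grips with 20 to 120 N. Pads are 22 mm wide; open, the fingers measure 114 mm over their backs; the gripper's body (76 mm by 85 mm) begins 54 mm behind the grasp point. The pads swing forward as they close: fully open they stand 13 mm farther back than shut.
Start: joints at [59.049, 7.471, 85.268, -0, 87.261, -4.893], TCP at [263.55, 539.024, 231.292] pointing down, gripper open.
Joint ranges: [-169.43, 169.43], [-51.17, 129.36], [1.28, 143.12], [-76.62, 256.62], [0, 156.53], [-152.29, 152.29]. Speed limits (degrees/s): [136.94, 136.94, 159.86, 180, 180, 180].

## Interface

Orientations are given as [roll, pitch, yaw] about the fixed x, y, z axes, in that order (R = Rz(yaw) Ry(pitch) Rx(roll)).
In Python, from bench import status, viewer, hand_in, r gives the robot as it stands.
- The arm moves only by the shell command python3 -m crank 'ROWS' [OPENING] [FORCE]. ROWS is a JSON object of lists of equal length, an entry for each row: "slide": the shift along the tool's x, y, z in m, a list of three; "twist": the turn about the tool's z in rad. A call has 1 to 8 rows; each row shifts and turns the commanded pose from where the row before left it, along the tool's axes as they then stand; what a row does not reach is not made up. A row lasts 1/10 s, in which the tool goes at most 50 mm and 8.59 degrees, less where a joint would pass 70% of its speed; a pose out of reach is approached as far as the arm can. A call with a gripper value outside its range is refused whole. OPENING is the closure, from 0 (fully open) to 1 (shut), set as the call begins (- or left out, the last holds). The fingers move at their own pace and stop on an object; FORCE is the grip in N (left out, the last holds). Time passes only in rows, so rows that do not move let the fingers close. It gives the time, the measured TCP pose, the force and the opening at its end, in the units of the state.
- status.sense(): the state, without advancing time (a new reading comes with each control period).
- viewer.snapshot(name): name is "scene" or "top"; returns a dict with "img" (384x512x3 uint8, red, green, blue), "fx", "fy", "cx", "cy" (pixels), "R" (3x3) and "t" (3): a world point X has camera coordinates R X + t. Camera axes: x right, y down, z forward; pixel columns grow to the right and rows downward; lengths in mm; the calibration is good to about 2 mm. A picture is of the moment at which its call begins. There is no depth.
- hand_in(): hands the job in, once; it reports no verdict.
The state is a dict: "time": time; "joint_pos": joint angles; "qd": joint speeds; "joint_efforts": joint torques, N m; "tool_pos": TCP position; "tcp_rot": TCP orientation; "ft_force": force on the tool from outside, world axes, zero at the start; "wrist_torque": the same for the moment, N m; "finger_gap": finger opening in mm.
Only numpy, scipy, OpenCV 4.12 (cv2) and the standard library are available. Lean on these libraries where they do the work, as an engineer would, in place of code of your own. Each camera call takes 0.05 s, during which the arm holds its last target.

## Working session

There is one attempt and no reset: what is moved stays moved. The work goes in short steps, Python scripts to look and compute and a shell command to move; the robot and the scene stay as the last step left them, time stands still between calls to the robot, and variables do not carry over. Pictures are saved under pics/ and viewed, and the job is handed in when it is done.

```bash
ls; mkdir -p pics; python3 - <<'E'
from bench import status, viewer, r
import cv2
print(status.sense(), r.grip_depth)
for n in("scene","top"):
    s=viewer.snapshot(n); cv2.imwrite(f"pics/{n}0.png",cv2.resize(s["img"][:,:,::-1],None,fx=1.5,fy=1.5,interpolation=cv2.INTER_CUBIC))
    print(n,{k:s[k] for k in s if k!="img"})
E
```

```text
pics
{'time': 0.0, 'joint_pos': array([ 5.90498677e+01,  7.51627243e+00,  8.53304955e+01,  9.12575189e-04,
        8.72626187e+01, -4.89297495e+00]), 'qd': array([-0.02027207, -0.00512956,  0.01452701, -0.1294448 , -0.0817335 ,
       -0.05995954]), 'joint_efforts': array([-2.86061095e-04, -5.69381833e+01, -5.00565791e+01, -4.05852870e-04,
        1.45599333e-02, -3.30188595e-05]), 'tool_pos': array([263.24200733, 538.53890024, 230.22065458]), 'tcp_rot': array([-1.79891090e+02, -1.02382325e-02,  1.53942788e+02]), 'ft_force': array([-0.08354751, -0.19706644, -0.32761335]), 'wrist_torque': array([ 0.01778119,  0.0152724 , -0.01104081]), 'finger_gap': 85.55933026997418} 18.700000000000003
scene {'fx': 404.6571695026486, 'fy': 404.6571695026486, 'cx': 255.49028095118942, 'cy': 195.12624383896613, 'R': array([[-0.0635374 ,  0.99797321,  0.00353208],
       [ 0.7703531 ,  0.05129502, -0.63555088],
       [-0.63444393, -0.0376603 , -0.77205091]]), 't': array([  27.77056258, -375.25961877, 1422.19839247])}
top {'fx': 442.2809576441904, 'fy': 442.2809576441904, 'cx': 257.32527361021795, 'cy': 190.30638796862814, 'R': array([[-2.00163796e-03, -9.99980682e-01,  5.88463783e-03],
       [-9.83867617e-01,  9.16628058e-04, -1.78895703e-01],
       [ 1.78886853e-01, -6.14778903e-03, -9.83850445e-01]]), 't': array([  -4.14619645,  496.30759284, 1257.31968912])}
```

View pics/scene0.png

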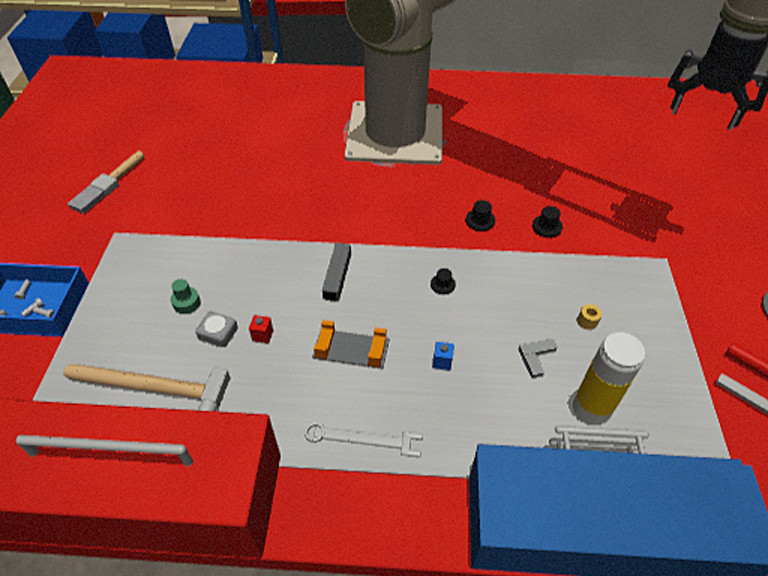

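View pics/top0.png

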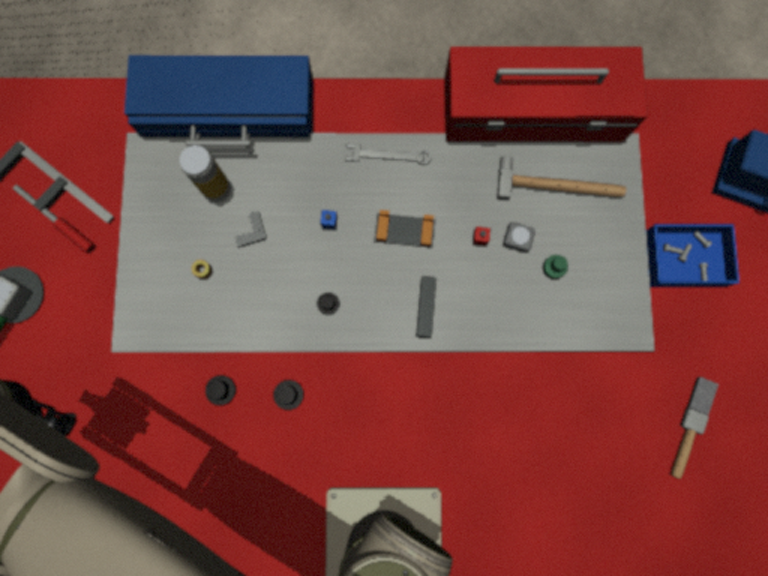

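The scene shows black boss look-alikes at three places in the top view: (328,303) on the plate, and (220,390) and (288,394) on the red surface. I'll check their sizes in close crops.

```bash
cat > h.py <<'E'
from bench import status, viewer, r
import cv2, numpy as np
def crop(n,x0,y0,x1,y1,k,name):
    s=viewer.snapshot(n); im=s["img"][y0:y1,x0:x1,::-1]
    cv2.imwrite(f"pics/{name}.png",cv2.resize(im,None,fx=k,fy=k,interpolation=cv2.INTER_CUBIC)); return s
def ray(s,u,v,z):
    d=s["R"].T@np.array([(u-s["cx"])/s["fx"],(v-s["cy"])/s["fy"],1]); c=-s["R"].T@s["t"]
    return c+d*(z-c[2])/d[2]
def proj(s,X):
    c=s["R"]@np.array(X,float)+s["t"]; return np.array([c[0]/c[2]*s["fx"]+s["cx"],c[1]/c[2]*s["fy"]+s["cy"]])
E
python3 - <<'E'
from h import *
crop("top",120,130,250,280,4,"c1")
crop("top",235,130,395,235,5,"c2")
E
```

```text
(no output)
```

View pics/c1.png

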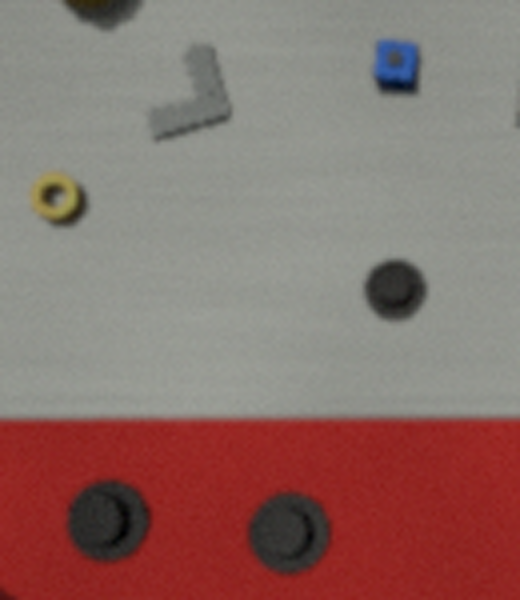

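View pics/c2.png

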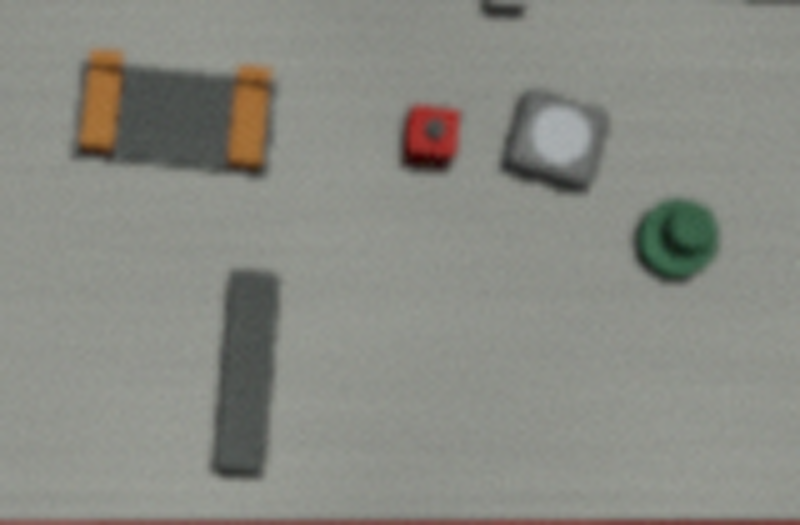

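The boss on the plate is about 15 px across, against about 20 px for the two on the red surface, so it is the smallest and the one to use. Next I'll turn pixels into positions and overlay the models in both views.

```bash
cat > est.py <<'E'
from h import *
def cyl(s,x,y,z,rad): return [proj(s,(x+rad*np.cos(a),y+rad*np.sin(a),z)) for a in np.linspace(0,6.283,40)]
def box(s,x,y,th,lx,ly,z):
    c,n=np.cos(th),np.sin(th); P=[(lx,ly),(lx,-ly),(-lx,-ly),(-lx,ly),(lx,ly)]
    return [proj(s,(x+c*a-n*b,y+n*a+c*b,z)) for a,b in P]
E
python3 - <<'E'
from est import *
s=viewer.snapshot("top")
def p(off,k,x,y,z): return ray(s,off[0]+(x+.5)/k-.5,off[1]+(y+.5)/k-.5,z)[:2]
A=(235,130);B=(120,130)
red=p(A,5,434,128,52); blue=p(B,4,397,58,52)
print("red",red,"blue",blue,np.linalg.norm(red-blue),"mid",(red+blue)/2)
d=blue-red; print("th",np.degrees(np.arctan2(-d[0],d[1])))
T=[p(A,5,*q,36) for q in((232,270),(280,274),(265,467),(215,463))]
print("tube",np.mean(T,0),[np.linalg.norm(T[i]-T[(i+1)%4]) for i in range(4)]); e=(T[0]+T[1]-T[2]-T[3]);print(np.degrees(np.arctan2(e[1],e[0])))
print("green",p(A,5,690,225,60),p(A,5,678,238,28)); print("brass",p(B,4,57,196,36)); print("boss",p(B,4,394,285,40),p(B,4,395,290,14))
E
```

```text
red [ 600.88692884 -195.53380087] blue [635.08599632 109.56790639] 307.01242317638514 mid [617.98646258 -42.98294724]
th -6.395628266200937
tube [459.32406277 -84.16306329] [np.float64(28.624672161896008), np.float64(115.5514246753222), np.float64(29.342241437230868), np.float64(115.67914041857424)]
-5.422101692427901
green [ 540.03092407 -342.92706407] [ 539.04194084 -344.06683046]
brass [533.5410359  362.08299274]
boss [465.68707918 110.43334141] [465.98385617 111.80130518]
```

```bash
cat > ov.py <<'E'
from est import *
import sys
tag=sys.argv[1]
C=(618,-43);th=np.radians(-6.4)
def fr(x,y): c,n=np.cos(th),np.sin(th); return C[0]+c*x-n*y, C[1]+n*x+c*y
def draw(name,x0,y0,x1,y1,k,items,out):
    s=viewer.snapshot(name); im=cv2.resize(s["img"][y0:y1,x0:x1,::-1],None,fx=k,fy=k,interpolation=cv2.INTER_CUBIC)
    for it in items(s):
        q=(((np.array(it)-[x0,y0]+.5)*k-.5)*16).round().astype(np.int32)
        cv2.polylines(im,[q],False,(255,255,255),1,cv2.LINE_AA,4)
    cv2.imwrite(f"pics/{out}.png",im)
def items(s):
    L=[box(s,*C,th,30,60,12)]
    for sg in(1,-1):
        L+=[box(s,*fr(0,155*sg),th,15,15,46)]
        L+=[box(s,*fr(25.5*q,45*sg),th,4.5,10,38) for q in(1,-1)]
    L+=[box(s,459.5,-84.2,np.radians(-5.4),60,15,36)]
    L+=[cyl(s,540,-343,60,14),cyl(s,540,-343,28,24),cyl(s,533.5,362,36,18),cyl(s,466,111,40,14),cyl(s,466,111,14,23)]
    return L
draw("top",120,120,395,240,2.9,items,"ovt"+tag)
draw("scene",100,150,420,290,2.5,items,"ovs"+tag)
E
python3 ov.py 0
```

```text
(no output)
```

View pics/ovt0.png

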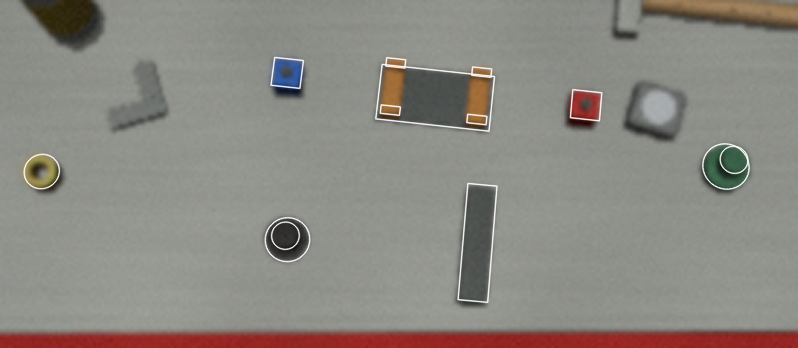

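View pics/ovs0.png

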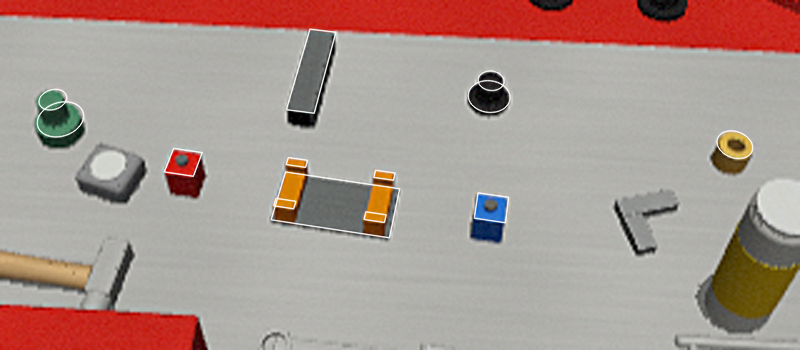

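The overlays agree in both views to about 1–2 px. Now I'll locate the can and write a helper that gives the shift in tool axes.

```bash
cat > go.py <<'E'
# prints remaining shift in tool axes (m) and twist (rad) to world target x y z yaw
import sys,numpy as np
from bench import status
from scipy.spatial.transform import Rotation as Ro
x,y,z,yaw=map(float,sys.argv[1:5]); s=status.sense()
R=Ro.from_euler('xyz',s["tcp_rot"],degrees=True)
d=np.array([x,y,z])-s["tool_pos"]
R2=Ro.from_euler('xyz',[180,0,yaw],degrees=True)
tw=-((yaw-s["tcp_rot"][2]+180)%360-180)
print("t %.2f"%s["time"],"pos",s["tool_pos"].round(1),"rpy",s["tcp_rot"].round(1),"gap %.1f"%s["finger_gap"],"F",s["ft_force"].round(1),"j6 %.0f"%s["joint_pos"][5])
print("now-axes",(R.inv().apply(d)/1000).round(4),"target-axes",(R2.inv().apply(d)/1000).round(4),"twist %.4f"%np.radians(tw))
E
python3 go.py 533.5 362 100 83.6
python3 - <<'E'
from h import *
s=viewer.snapshot("scene");t=viewer.snapshot("top")
print(ray(s,592/1.5,416/1.5,6)[:2], ray(s,625/1.5,345/1.5,176)[:2], ray(t,195/1.5,158/1.5,176)[:2])
E
```

```text
t 0.35 pos [263.5 538.9 231. ] rpy [-180.    -0.   153.9] gap 85.4 F [-0.1 -0.6 -0.4] j6 -5
now-axes [-0.3203 -0.0403  0.131 ] target-axes [-0.1457  0.2881  0.131 ] twist 1.2278
[719.19807161 344.75511576] [701.87038327 346.68635603] [708.82144777 343.48474511]
```

```bash
python3 -m crank '{"slide":[[0,0,0.01],[0,0,0.01],[0,0,0.01],[0,0,0.01],[0,0,0.01],[0,0,0.01],[0,0,0.01],[0,0,0.01]],"twist":[0.149,0.149,0.149,0.149,0.149,0.149,0.149,0.149]}' 0 60; python3 go.py 533.5 362 100 83.6
```

```text
time: 1.25
tool_pos: [263.6, 539.0, 151.0]
tcp_rot: [180.0, -0.0, 85.3]
ft_force: [-0.3, 0.4, -0.6]
finger_gap: 85.5
t 1.25 pos [263.6 539.  151. ] rpy [180.   -0.   85.3] gap 85.5 F [-0.3  0.4 -0.6] j6 64
now-axes [-0.1543  0.2835  0.051 ] target-axes [-0.1459  0.288   0.051 ] twist 0.0296
```

```bash
python3 -m crank '{"slide":[[0,0,0],[-0.021,0.041,0],[-0.021,0.041,0],[-0.021,0.041,0],[-0.021,0.041,0],[-0.021,0.041,0],[-0.021,0.041,0],[-0.020,0.042,0]],"twist":[0.03,0,0,0,0,0,0,0]}' 0 60; python3 go.py 533.5 362 100 83.6
```

```text
time: 2.05
tool_pos: [535.9, 362.1, 151.5]
tcp_rot: [180.0, -0.0, 83.9]
ft_force: [0.9, 1.1, 0.7]
finger_gap: 85.8
t 2.05 pos [535.9 362.1 151.5] rpy [180.   -0.   83.9] gap 85.8 F [0.9 1.1 0.7] j6 36
now-axes [-0.0004 -0.0024  0.0515] target-axes [-0.0004 -0.0024  0.0515] twist 0.0057
```

```bash
python3 -m crank '{"slide":[[0,-0.002,0.03],[0,0,0.03],[0,0,0.03],[0,0,0.02],[0,0,0.015],[0,0,0.01],[0,0,0],[0,0,0]],"twist":[0.005,0,0,0,0,0,0,0]}' 0 60; python3 go.py 533.5 362 11 83.6
```

```text
time: 2.85
tool_pos: [533.1, 364.0, 17.2]
tcp_rot: [179.9, -0.0, 83.6]
ft_force: [0.1, 0.4, -0.9]
finger_gap: 85.4
t 2.85 pos [533.1 364.   17.2] rpy [179.9  -0.   83.6] gap 85.4 F [ 0.1  0.4 -0.9] j6 36
now-axes [-0.0019  0.0006  0.0062] target-axes [-0.0019  0.0006  0.0062] twist 0.0009
```

```bash
python3 -m crank '{"slide":[[-0.002,0,0.003],[0,0,0.003],[0,0,0]],"twist":[0,0,0]}' 0 60; python3 -m crank '{"slide":[[0,0,0],[0,0,0],[0,0,0],[0,0,0],[0,0,0],[0,0,0],[0,0,0],[0,0,0]],"twist":[0,0,0,0,0,0,0,0]}' 1 60;  python3 go.py 533.5 362 11 83.6
```

```text
time: 3.15
tool_pos: [532.3, 361.5, 10.4]
tcp_rot: [180.0, -0.0, 83.6]
ft_force: [0.8, -0.1, -1.1]
finger_gap: 85.5
time: 3.95
tool_pos: [532.7, 361.8, 10.8]
tcp_rot: [180.0, -0.0, 83.6]
ft_force: [-0.4, -0.1, 4.8]
finger_gap: 34.4
t 3.95 pos [532.7 361.8  10.8] rpy [180.   -0.   83.6] gap 34.4 F [-0.4 -0.1  4.8] j6 36
now-axes [ 0.0003  0.0008 -0.0002] target-axes [ 0.0003  0.0008 -0.0002] twist 0.0007
```

```bash
python3 -m crank '{"slide":[[0,0,-0.01],[0,0,-0.02],[0,0,-0.03],[0,0,-0.03],[0,0,-0.02],[0,0,0]],"twist":[0,0,0,0,0,0]}';  python3 go.py 606.9 -142.4 120 83.6
```

```text
time: 4.55
tool_pos: [534.2, 362.7, 124.4]
tcp_rot: [179.7, -0.2, 83.6]
ft_force: [0.9, 0.0, -1.0]
finger_gap: 33.7
t 4.55 pos [534.2 362.7 124.4] rpy [179.7  -0.2  83.6] gap 33.7 F [ 0.9  0.  -1. ] j6 36
now-axes [-0.494   0.1282  0.0033] target-axes [-0.4938  0.1286  0.0044] twist 0.0007
```

```bash
python3 -m crank '{"slide":[[-0.02,0.005,0],[-0.045,0.012,0],[-0.045,0.012,0],[-0.045,0.012,0],[-0.045,0.012,0],[-0.045,0.012,0],[-0.045,0.012,0],[-0.045,0.012,0]],"twist":[0,0,0,0,0,0,0,0]}';python3 -m crank '{"slide":[[-0.045,0.012,0],[-0.045,0.012,0],[-0.035,0.008,0],[-0.02,0.005,0],[-0.01,0.002,0],[0,0,0],[0,0,0]],"twist":[0,0,0,0,0,0,0]}';  python3 go.py 606.9 -142.4 120 83.6
```

```text
time: 5.35
tool_pos: [582.3, 17.0, 118.2]
tcp_rot: [-179.8, 0.0, 83.6]
ft_force: [0.4, 0.2, -1.7]
finger_gap: 34.3
time: 6.05
tool_pos: [604.6, -138.4, 119.3]
tcp_rot: [-179.9, -0.0, 83.7]
ft_force: [0.5, 0.1, -1.2]
finger_gap: 34.0
t 6.05 pos [ 604.6 -138.4  119.3] rpy [-179.9   -0.    83.7] gap 34.0 F [ 0.5  0.1 -1.2] j6 -11
now-axes [-0.0037  0.0027 -0.0007] target-axes [-0.0037  0.0027 -0.0007] twist 0.0010
```

```bash
python3 -m crank '{"slide":[[-0.004,0.003,0.02],[0,0,0.03],[0,0,0.02],[0,0,0],[0,0,0]],"twist":[0,0,0,0,0]}';python3 go.py 606.9 -142.4 12 83.6; python3 - <<'E'
from h import *
crop("scene",140,150,300,270,5,"b1")
E
```

```text
time: 6.55
tool_pos: [607.5, -142.5, 50.3]
tcp_rot: [-179.9, -0.0, 83.7]
ft_force: [0.1, -0.1, -0.7]
finger_gap: 34.0
t 6.55 pos [ 607.5 -142.5   50.3] rpy [-179.9   -0.    83.7] gap 34.0 F [ 0.1 -0.1 -0.7] j6 -12
now-axes [-0.     -0.0006  0.0383] target-axes [ 0.     -0.0006  0.0383] twist 0.0022
```

View pics/b1.png

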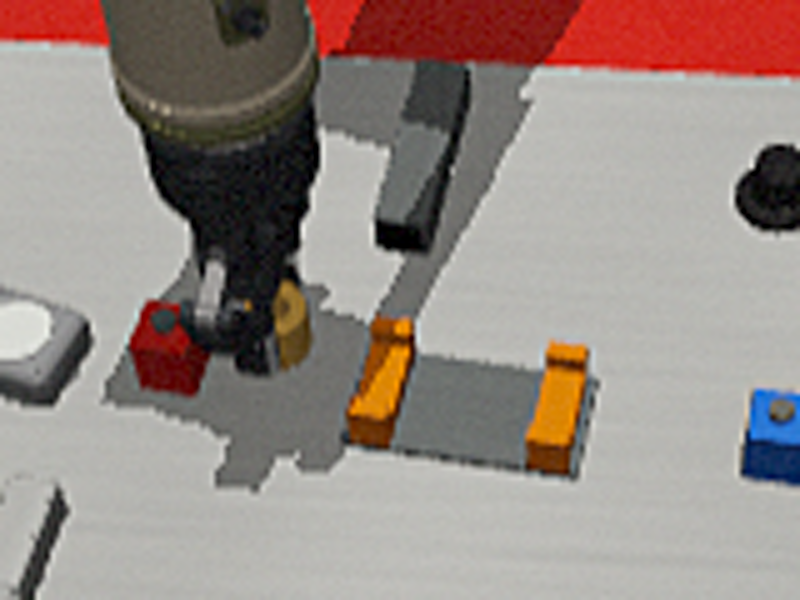

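```bash
python3 - <<'E'
from h import *
s=viewer.snapshot("scene")
for X in [(607,-142,50),(607,-142,75),(607+18,-144,50),(607,-142,45),(624,-144,69)]:
    print(X,(proj(s,X)-[140,150]+.5)*5-.5)
import numpy as np
# bush outline at top z=75/ bottom 45
for z in (75,45):
    P=np.array([(proj(s,(607+18*np.cos(a),-142+18*np.sin(a),z))-[140,150]+.5)*5-.5 for a in np.linspace(0,6.28,60)]); print(z,P.min(0),P.max(0))
E
```

```text
(607, -142, 50) [272.41758515 335.02653567]
(607, -142, 75) [266.57982022 304.47945998]
(625, -144, 50) [262.50763068 364.31282951]
(607, -142, 45) [273.55830236 340.99552818]
(624, -144, 69) [258.23169539 339.71031206]
75 [229.35064138 275.36852877] [303.71718549 334.25362644]
45 [237.19589046 312.13629905] [309.83701426 370.49634253]
```

The held bush's right edge, at crop x 310, matches the predicted outline, so it is centred. I'll lower it and release.

```bash
python3 -m crank '{"slide":[[0,0,0.02],[0,0,0.01],[0,0,0.005],[0,0,0.003],[0,0,0],[0,0,0]],"twist":[0,0,0,0,0,0]}';python3 go.py 606.9 -142.4 11 83.6
```

```text
time: 7.25
tool_pos: [608.2, -144.1, 12.9]
tcp_rot: [180.0, 0.0, 83.6]
ft_force: [0.2, -0.6, -1.1]
finger_gap: 34.3
t 7.25 pos [ 608.2 -144.1   12.9] rpy [180.    0.   83.6] gap 34.3 F [ 0.2 -0.6 -1.1] j6 -12
now-axes [ 0.0015 -0.0015  0.0019] target-axes [ 0.0015 -0.0015  0.0019] twist 0.0006
```

```bash
python3 -m crank '{"slide":[[0.001,-0.001,0.001],[0,0,0.001],[0,0,0]],"twist":[0,0,0]}'; python3 -m crank '{"slide":[[0,0,0],[0,0,0],[0,0,0],[0,0,0],[0,0,-0.01],[0,0,-0.03],[0,0,-0.04],[0,0,-0.03]],"twist":[0,0,0,0,0,0,0,0]}' 0; python3 go.py 466 111 120 83.6
```

```text
time: 7.55
tool_pos: [607.1, -142.8, 10.8]
tcp_rot: [180.0, 0.0, 83.6]
ft_force: [-0.9, -0.3, 1.7]
finger_gap: 34.0
time: 8.35
tool_pos: [607.5, -143.0, 123.5]
tcp_rot: [179.9, 0.0, 83.6]
ft_force: [1.7, -0.4, 0.0]
finger_gap: 85.5
t 8.35 pos [ 607.5 -143.   123.5] rpy [179.9   0.   83.6] gap 85.5 F [ 1.7 -0.4  0. ] j6 -12
now-axes [ 0.2367 -0.1688  0.003 ] target-axes [ 0.2366 -0.169   0.0035] twist 0.0007
```

```bash
python3 -m crank '{"slide":[[0.030,-0.021,0],[0.040,-0.029,0],[0.040,-0.029,0],[0.040,-0.029,0],[0.040,-0.029,0],[0.030,-0.022,0],[0.017,-0.010,0],[0,0,0]],"twist":[0,0,0,0,0,0,0,0]}'; python3 -m crank '{"slide":[[0,0,0.03],[0,0,0.03],[0,0,0.015],[0,0,0],[0,0,0]],"twist":[0,0,0,0,0]}'; python3 go.py 466 111 16.5 83.6
```

```text
time: 9.15
tool_pos: [464.3, 113.7, 121.2]
tcp_rot: [180.0, -0.0, 83.8]
ft_force: [-0.2, -0.2, -0.5]
finger_gap: 85.5
time: 9.65
tool_pos: [465.7, 110.9, 46.0]
tcp_rot: [180.0, 0.0, 83.6]
ft_force: [0.3, 0.0, 0.8]
finger_gap: 85.3
t 9.65 pos [465.7 110.9  46. ] rpy [180.    0.   83.6] gap 85.3 F [0.3 0.  0.8] j6 14
now-axes [0.0001 0.0002 0.0295] target-axes [0.0001 0.0003 0.0295] twist 0.0000
```

```bash
python3 -m crank '{"slide":[[0,0,0.015],[0,0,0.01],[0,0,0.004],[0,0,0],[0,0,0]],"twist":[0,0,0,0,0]}'; python3 -m crank '{"slide":[[0,0,0],[0,0,0],[0,0,0],[0,0,0],[0,0,0],[0,0,0],[0,0,0],[0,0,0]],"twist":[0,0,0,0,0,0,0,0]}' 1 60;  python3 go.py 466 111 17 83.6;python3 -m crank '{"slide":[[0,0,-0.01],[0,0,-0.02],[0,0,-0.03],[0,0,-0.02],[0,0,-0.01],[0,0,0]],"twist":[0,0,0,0,0,0]}'; python3 go.py 629.1 56.4 107 83.6
```

```text
time: 10.15
tool_pos: [465.6, 111.5, 16.9]
tcp_rot: [180.0, -0.0, 83.6]
ft_force: [-1.1, -0.3, 0.4]
finger_gap: 85.2
time: 10.95
tool_pos: [465.5, 111.5, 16.7]
tcp_rot: [180.0, -0.0, 83.6]
ft_force: [-0.9, -0.0, 5.3]
finger_gap: 25.3
t 10.95 pos [465.5 111.5  16.7] rpy [180.   -0.   83.6] gap 25.3 F [-0.9 -0.   5.3] j6 14
now-axes [-0.0005  0.0005 -0.0003] target-axes [-0.0005  0.0005 -0.0003] twist 0.0007
time: 11.55
tool_pos: [466.2, 111.6, 107.9]
tcp_rot: [179.8, -0.0, 83.6]
ft_force: [-0.5, 0.8, -1.3]
finger_gap: 25.4
t 11.55 pos [466.2 111.6 107.9] rpy [179.8  -0.   83.6] gap 25.4 F [-0.5  0.8 -1.3] j6 14
now-axes [-0.0368  0.168   0.0013] target-axes [-0.0367  0.1681  0.0009] twist 0.0007
```

```bash
python3 -m crank '{"slide":[[-0.004,0.020,0],[-0.008,0.036,0],[-0.008,0.036,0],[-0.008,0.036,0],[-0.005,0.025,0],[-0.0037,0.015,0],[0,0,0],[0,0,0]],"twist":[0,0,0,0,0,0,0,0]}'; python3 -m crank '{"slide":[[0,0,0.02],[0,0,0.03],[0,0,0.02],[0,0,0],[0,0,0]],"twist":[0,0,0,0,0]}'; python3 go.py 629.1 56.4 17 83.6; python3 - <<'E'
from h import *
crop("scene",200,150,360,270,5,"b2")
E
```

```text
time: 12.35
tool_pos: [626.7, 56.5, 104.4]
tcp_rot: [-179.8, 0.0, 83.6]
ft_force: [0.1, 0.2, -2.1]
finger_gap: 25.3
time: 12.85
tool_pos: [626.9, 56.8, 36.0]
tcp_rot: [-179.9, 0.0, 83.7]
ft_force: [0.0, 0.3, 0.4]
finger_gap: 24.9
t 12.85 pos [626.9  56.8  36. ] rpy [-179.9    0.    83.7] gap 24.9 F [0.  0.3 0.4] j6 7
now-axes [-0.0002  0.0022  0.019 ] target-axes [-0.0002  0.0022  0.019 ] twist 0.0012
```

View pics/b2.png

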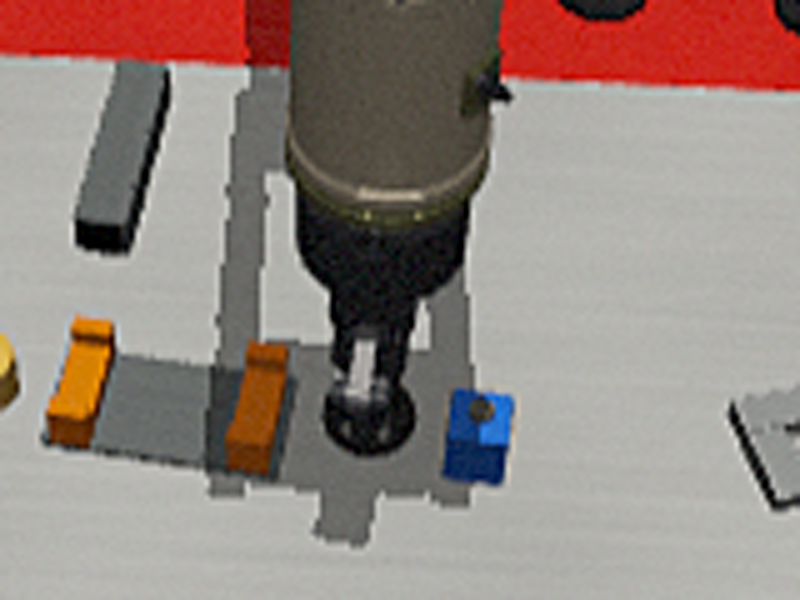

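The boss hangs upright with its flange at about (370,410) in the crop, centred between the cradle end and the blue stop. Now I'll set it down.

```bash
python3 -m crank '{"slide":[[0,0.002,0.01],[0,0,0.006],[0,0,0.003],[0,0,0],[0,0,0]],"twist":[0,0,0,0,0]}'; python3 -m crank '{"slide":[[0,0,0],[0,0,0],[0,0,0],[0,0,0],[0,0,-0.01],[0,0,-0.03],[0,0,-0.04],[0,0,-0.03]],"twist":[0,0,0,0,0,0,0,0]}' 0; python3 go.py 459.5 -84.2 90 174.6
```

```text
time: 13.4
tool_pos: [630.0, 56.2, 17.2]
tcp_rot: [-180.0, 0.0, 83.6]
ft_force: [-0.2, -0.1, -0.6]
finger_gap: 25.4
time: 14.2
tool_pos: [630.7, 56.2, 130.5]
tcp_rot: [179.9, -0.0, 83.6]
ft_force: [1.2, 0.7, 0.4]
finger_gap: 85.4
t 14.20 pos [630.7  56.2 130.5] rpy [179.9  -0.   83.6] gap 85.4 F [1.2 0.7 0.4] j6 7
now-axes [-0.1585 -0.1547  0.0402] target-axes [ 0.1572 -0.1559  0.0405] twist -1.5876
```

```bash
python3 -m crank '{"slide":[[-0.020,-0.020,0],[-0.032,-0.031,0],[-0.032,-0.031,0],[-0.032,-0.031,0],[-0.0245,-0.0237,0],[-0.012,-0.012,0],[-0.006,-0.006,0],[0,0,0]],"twist":[0,0,0,0,0,0,0,0]}'; python3 -m crank '{"slide":[[0,0,0],[0,0,0],[0,0,0],[0,0,0],[0,0,0],[0,0,0],[0,0,0],[0,0,0]],"twist":[-0.149,-0.149,-0.149,-0.149,-0.149,-0.149,-0.149,-0.149]}'; python3 -m crank '{"slide":[[0,0,0],[0,0,0],[0,0,0],[0,0,0],[0,0,0]],"twist":[-0.149,-0.149,-0.098,0,0]}'; python3 go.py 459.5 -84.2 11 174.6
```

```text
time: 15.0
tool_pos: [458.8, -84.7, 128.1]
tcp_rot: [179.9, 0.0, 83.6]
ft_force: [0.2, 0.9, -1.2]
finger_gap: 85.2
time: 15.8
tool_pos: [459.8, -83.4, 127.6]
tcp_rot: [180.0, 0.0, 152.3]
ft_force: [-0.9, 0.3, -0.2]
finger_gap: 85.6
time: 16.3
tool_pos: [459.4, -83.7, 127.5]
tcp_rot: [180.0, 0.0, 174.5]
ft_force: [0.3, -0.8, 0.4]
finger_gap: 85.7
t 16.30 pos [459.4 -83.7 127.5] rpy [180.    0.  174.5] gap 85.7 F [ 0.3 -0.8  0.4] j6 -101
now-axes [-0.0002 -0.0005  0.1165] target-axes [-0.0002 -0.0005  0.1165] twist -0.0018
```

```bash
python3 -m crank '{"slide":[[0,0,0.03],[0,0,0.03],[0,0,0.03],[0,0,0.015],[0,0,0.008],[0,0,0.003],[0,0,0],[0,0,0]],"twist":[0,0,0,0,0,0,0,0]}' 0; python3 -m crank '{"slide":[[0,0,0],[0,0,0],[0,0,0],[0,0,0],[0,0,0],[0,0,0],[0,0,0],[0,0,0]],"twist":[0,0,0,0,0,0,0,0]}' 1 80;  python3 go.py 459.5 -84.2 11 174.6;python3 -m crank '{"slide":[[0,0,-0.01],[0,0,-0.02],[0,0,-0.03],[0,0,-0.03],[0,0,-0.01],[0,0,0]],"twist":[0,0,0,0,0,0]}'; python3 go.py 618 -43 111 83.6
```

```text
time: 17.1
tool_pos: [459.8, -84.5, 12.4]
tcp_rot: [-180.0, 0.1, 174.6]
ft_force: [0.3, -0.1, -0.8]
finger_gap: 85.3
time: 17.9
tool_pos: [459.2, -84.4, 11.8]
tcp_rot: [-180.0, 0.1, 174.6]
ft_force: [-0.8, 0.7, 5.6]
finger_gap: 28.3
t 17.90 pos [459.2 -84.4  11.8] rpy [-1.800e+02  1.000e-01  1.746e+02] gap 28.3 F [-0.8  0.7  5.6] j6 -101
now-axes [-0.0002  0.0002  0.0008] target-axes [-0.0002  0.0002  0.0008] twist 0.0004
time: 18.5
tool_pos: [459.9, -84.5, 112.9]
tcp_rot: [-180.0, 0.2, 174.6]
ft_force: [0.2, 0.1, -2.2]
finger_gap: 28.7
t 18.50 pos [459.9 -84.5 112.9] rpy [-180.     0.2  174.6] gap 28.7 F [ 0.2  0.1 -2.2] j6 -101
now-axes [-0.1535  0.0561  0.0023] target-axes [0.0589 0.1525 0.0019] twist 1.5887
```

```bash
python3 -m crank '{"slide":[[0,0,0],[0,0,0],[0,0,0],[0,0,0],[0,0,0],[0,0,0],[0,0,0],[0,0,0]],"twist":[0.10,0.149,0.149,0.149,0.149,0.149,0.149,0.149]}'; python3 -m crank '{"slide":[[0,0,0],[0,0,0],[0,0,0],[0,0,0],[0,0,0],[0,0,0]],"twist":[0.149,0.149,0.1,0.048,0,0]}'; python3 go.py 618 -43 111 83.6;
```

```text
time: 19.3
tool_pos: [457.2, -83.8, 108.7]
tcp_rot: [-179.8, -0.1, 108.8]
ft_force: [-0.1, 0.1, -2.4]
finger_gap: 28.5
time: 19.9
tool_pos: [457.7, -83.9, 109.7]
tcp_rot: [-179.9, -0.0, 83.7]
ft_force: [-0.8, 0.2, -3.1]
finger_gap: 28.6
t 19.90 pos [457.7 -83.9 109.7] rpy [-179.9   -0.    83.7] gap 28.6 F [-0.8  0.2 -3.1] j6 -10
now-axes [ 0.0583  0.1548 -0.0017] target-axes [ 0.0585  0.1547 -0.0013] twist 0.0013
```

```bash
python3 -m crank '{"slide":[[0.008,0.02,0],[0.012,0.03,0],[0.012,0.03,0],[0.012,0.03,0],[0.008,0.022,0],[0.0055,0.0145,0],[0.0015,0.005,0],[0,0,0]],"twist":[0,0,0,0,0,0,0,0]}';python3 -m crank '{"slide":[[0,0,0.005],[0,0,0.015],[0,0,0.015],[0,0,0],[0,0,0]],"twist":[0,0,0,0,0]}'; python3 go.py 618 -43 32 83.6;python3 - <<'E'
from h import *
crop("scene",160,150,320,270,5,"t2")
crop("top",200,100,320,190,6,"t3")
E
```

```text
time: 20.7
tool_pos: [615.6, -42.4, 110.4]
tcp_rot: [-179.9, 0.0, 83.7]
ft_force: [-0.6, -0.0, -2.3]
finger_gap: 28.9
time: 21.2
tool_pos: [614.7, -42.5, 74.9]
tcp_rot: [-179.9, -0.0, 83.6]
ft_force: [0.5, 0.4, -2.6]
finger_gap: 28.6
t 21.20 pos [614.7 -42.5  74.9] rpy [-179.9   -0.    83.6] gap 28.6 F [ 0.5  0.4 -2.6] j6 -2
now-axes [-0.0001  0.0035  0.0429] target-axes [-0.0001  0.0033  0.0429] twist -0.0005
```

View pics/t2.png

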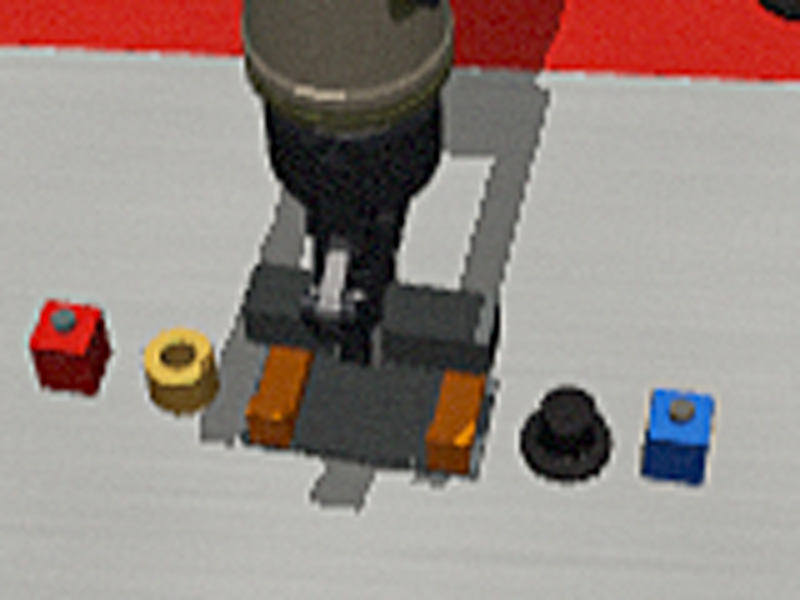

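View pics/t3.png

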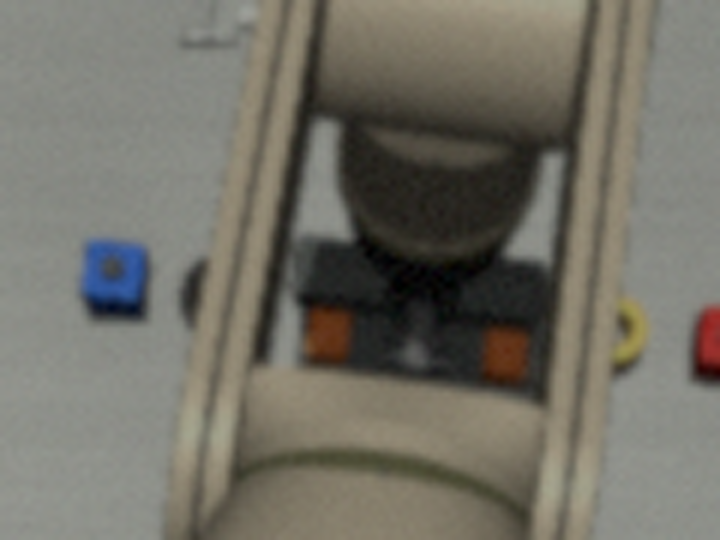

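```bash
python3 - <<'E'
from est import *
s=viewer.snapshot("scene")
for z in(69,99): print(z,((np.array(box(s,614.7,-42.5,np.radians(-6.4),15,60,z))-[160,150]+.5)*5-.5).round())
E
```

```text
69 [[486. 378.]
 [241. 342.]
 [256. 294.]
 [496. 329.]
 [486. 378.]]
99 [[486. 341.]
 [236. 305.]
 [251. 256.]
 [497. 291.]
 [486. 341.]]
```

The tube corners match the prediction within about 5 px of the enlarged crop, which is under 3 mm. Lowering it into the saddles.

```bash
python3 -m crank '{"slide":[[0,0.0033,0],[0,0,0.015],[0,0,0.01],[0,0,0],[0,0,0]],"twist":[0,0,0,0,0]}';python3 go.py 618 -43 31.5 83.6
```

```text
time: 21.85
tool_pos: [618.3, -42.7, 50.1]
tcp_rot: [-179.9, -0.0, 83.6]
ft_force: [0.3, 0.0, -2.4]
finger_gap: 28.4
t 21.85 pos [618.3 -42.7  50.1] rpy [-179.9   -0.    83.6] gap 28.4 F [ 0.3  0.  -2.4] j6 -2
now-axes [-0.0003 -0.0002  0.0186] target-axes [-0.0003 -0.0002  0.0186] twist -0.0003
```

```bash
python3 -m crank '{"slide":[[0,0,0.007],[0,0,0.006],[0,0,0.003],[0,0,0.001],[0,0,0],[0,0,0]],"twist":[0,0,0,0,0,0]}';python3 go.py 618 -43 31.5 83.6
```

```text
time: 22.45
tool_pos: [619.4, -42.9, 34.6]
tcp_rot: [180.0, 0.0, 83.6]
ft_force: [-0.4, 1.1, -2.8]
finger_gap: 28.6
t 22.45 pos [619.4 -42.9  34.6] rpy [180.    0.   83.6] gap 28.6 F [-0.4  1.1 -2.8] j6 -2
now-axes [-0.0002 -0.0014  0.0031] target-axes [-0.0002 -0.0014  0.0031] twist -0.0003
```

```bash
python3 -m crank '{"slide":[[0,-0.001,0.001],[0,0,0.001],[0,0,0.001],[0,0,0],[0,0,0]],"twist":[0,0,0,0,0]}';python3 go.py 618 -43 31.5 83.6
```

```text
time: 22.95
tool_pos: [618.3, -42.8, 31.9]
tcp_rot: [180.0, 0.0, 83.6]
ft_force: [-4.5, -0.4, 5.9]
finger_gap: 28.7
t 22.95 pos [618.3 -42.8  31.9] rpy [180.    0.   83.6] gap 28.7 F [-4.5 -0.4  5.9] j6 -2
now-axes [-0.0003 -0.0002  0.0004] target-axes [-0.0003 -0.0002  0.0004] twist -0.0002
```

```bash
python3 -m crank '{"slide":[[0,0,0],[0,0,0],[0,0,0],[0,0,0],[0,0,-0.01],[0,0,-0.03],[0,0,-0.04],[0,0,-0.03]],"twist":[0,0,0,0,0,0,0,0]}' 0; python3 go.py 540 -343 140 83.6
```

```text
time: 23.75
tool_pos: [618.9, -42.9, 144.5]
tcp_rot: [179.9, 0.0, 83.6]
ft_force: [0.5, -0.6, -0.7]
finger_gap: 85.4
t 23.75 pos [618.9 -42.9 144.5] rpy [179.9   0.   83.6] gap 85.4 F [ 0.5 -0.6 -0.7] j6 -2
now-axes [-0.3071 -0.0448  0.0044] target-axes [-0.3071 -0.0449  0.0045] twist -0.0003
```

```bash
python3 -m crank '{"slide":[[-0.025,-0.0036,0],[-0.045,-0.0066,0],[-0.045,-0.0066,0],[-0.045,-0.0066,0],[-0.045,-0.0066,0],[-0.045,-0.0066,0],[-0.035,-0.005,0],[-0.0221,-0.0033,0]],"twist":[0,0,0,0,0,0,0,0]}'; python3 -m crank '{"slide":[[0,0,0],[0,0,0.03],[0,0,0.02],[0,0,0],[0,0,0]],"twist":[0,0,0,0,0]}'; python3 go.py 540 -343 34 83.6;python3 - <<'E'
from h import *
crop("scene",200,170,320,260,6,"t4")
crop("top",205,110,325,200,6,"t5")
E
```

```text
time: 24.55
tool_pos: [538.2, -345.9, 142.3]
tcp_rot: [180.0, 0.1, 83.5]
ft_force: [-0.5, 0.3, 0.2]
finger_gap: 85.7
time: 25.05
tool_pos: [539.4, -342.1, 91.7]
tcp_rot: [-180.0, -0.0, 83.6]
ft_force: [0.3, -0.7, -0.0]
finger_gap: 85.4
t 25.05 pos [ 539.4 -342.1   91.7] rpy [-180.    -0.    83.6] gap 85.4 F [ 0.3 -0.7 -0. ] j6 -31
now-axes [-0.0008  0.0007  0.0577] target-axes [-0.0008  0.0007  0.0577] twist 0.0004
```

View pics/t4.png

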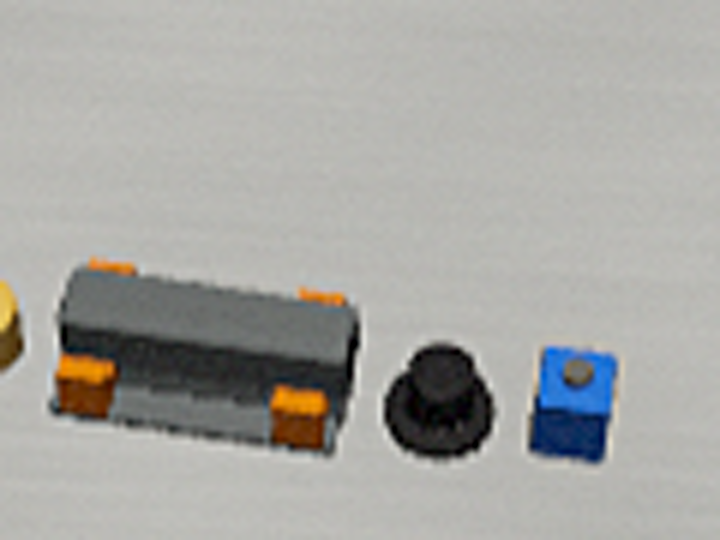

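View pics/t5.png

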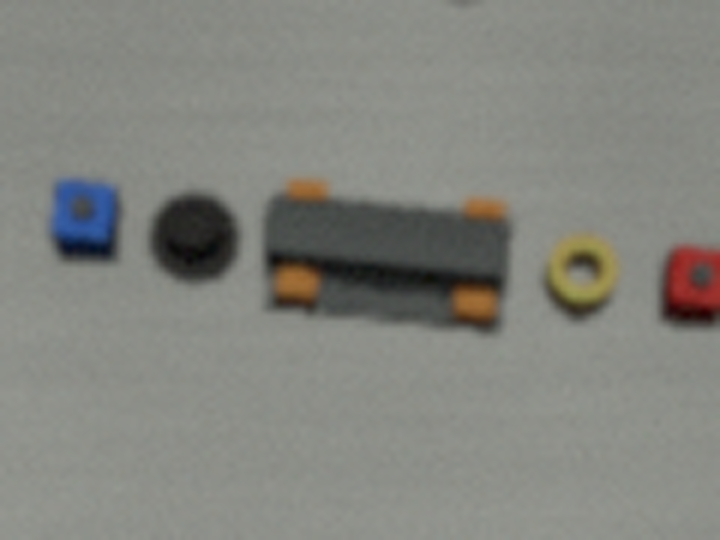

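Both pictures show the tube seated level in both saddles, with the bush and boss midway in their gaps. Next I'll pick up the weight.

```bash
python3 -m crank '{"slide":[[-0.001,0.001,0.02],[0,0,0.02],[0,0,0.012],[0,0,0.005],[0,0,0],[0,0,0]],"twist":[0,0,0,0,0,0]}'; python3 -m crank '{"slide":[[0,0,0],[0,0,0],[0,0,0],[0,0,0],[0,0,0],[0,0,0],[0,0,0],[0,0,0]],"twist":[0,0,0,0,0,0,0,0]}' 1 80;  python3 go.py 540 -343 34 83.6;python3 -m crank '{"slide":[[0,0,-0.01],[0,0,-0.02],[0,0,-0.04],[0,0,-0.04],[0,0,-0.03],[0,0,-0.01],[0,0,0]],"twist":[0,0,0,0,0,0,0]}'; python3 go.py 618 -43 184 83.6
```

```text
time: 25.75
tool_pos: [540.8, -344.5, 35.5]
tcp_rot: [179.9, 0.0, 83.6]
ft_force: [0.3, 0.1, 0.8]
finger_gap: 85.9
time: 26.55
tool_pos: [540.1, -344.2, 34.9]
tcp_rot: [180.0, 0.0, 83.6]
ft_force: [-2.8, 2.2, 4.9]
finger_gap: 25.6
t 26.55 pos [ 540.1 -344.2   34.9] rpy [180.    0.   83.6] gap 25.6 F [-2.8  2.2  4.9] j6 -31
now-axes [ 0.0012 -0.0003  0.0009] target-axes [ 0.0012 -0.0003  0.0009] twist -0.0003
time: 27.25
tool_pos: [541.0, -344.6, 186.0]
tcp_rot: [179.8, 0.1, 83.6]
ft_force: [0.2, -1.0, -3.9]
finger_gap: 25.2
t 27.25 pos [ 541.  -344.6  186. ] rpy [1.798e+02 1.000e-01 8.360e+01] gap 25.2 F [ 0.2 -1.  -3.9] j6 -31
now-axes [0.3083 0.0429 0.0017] target-axes [0.3083 0.0429 0.002 ] twist -0.0002
```

```bash
python3 -m crank '{"slide":[[0.02,0.0028,0],[0.04,0.0056,0],[0.045,0.0063,0],[0.045,0.0063,0],[0.045,0.0063,0],[0.045,0.0063,0],[0.035,0.005,0],[0.020,0.0027,0]],"twist":[0,0,0,0,0,0,0,0]}'; python3 -m crank '{"slide":[[0.01,0.0015,0],[0.0033,0.0001,0],[0,0,0],[0,0,0.02],[0,0,0.03],[0,0,0.015],[0,0,0],[0,0,0]],"twist":[0,0,0,0,0,0,0,0]}'; python3 go.py 618 -43 85 83.6;python3 - <<'E'
from h import *
crop("scene",190,140,310,230,6,"w1")
E
```

```text
time: 28.05
tool_pos: [612.7, -51.1, 180.7]
tcp_rot: [-179.7, -0.1, 83.7]
ft_force: [0.6, -0.9, -2.9]
finger_gap: 25.5
time: 28.85
tool_pos: [617.1, -43.2, 119.6]
tcp_rot: [-180.0, 0.0, 83.5]
ft_force: [1.0, -0.2, -2.7]
finger_gap: 25.4
t 28.85 pos [617.1 -43.2 119.6] rpy [-180.     0.    83.5] gap 25.4 F [ 1.  -0.2 -2.7] j6 -2
now-axes [0.0003 0.0009 0.0346] target-axes [0.0003 0.0009 0.0346] twist -0.0012
```

View pics/w1.png

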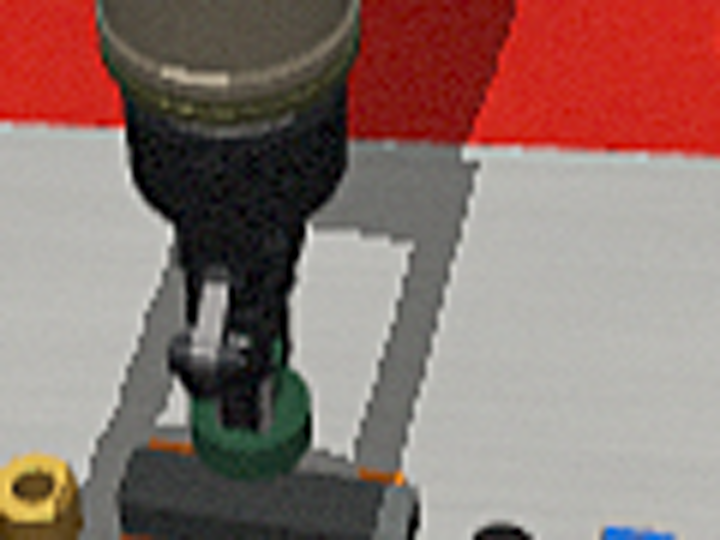

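```bash
python3 -m crank '{"slide":[[0,0.001,0.015],[0,0,0.01],[0,0,0.005],[0,0,0.002],[0,0,0],[0,0,0]],"twist":[0,0,0,0,0,0]}';python3 go.py 618 -43 85 83.6
```

```text
time: 29.5
tool_pos: [618.4, -42.6, 87.6]
tcp_rot: [180.0, 0.0, 83.6]
ft_force: [0.3, 0.4, -2.8]
finger_gap: 25.3
t 29.50 pos [618.4 -42.6  87.6] rpy [180.    0.   83.6] gap 25.3 F [ 0.3  0.4 -2.8] j6 -2
now-axes [-0.0005 -0.0004  0.0026] target-axes [-0.0005 -0.0004  0.0026] twist -0.0002
```

```bash
python3 -m crank '{"slide":[[0,0,0.001],[0,0,0.001],[0,0,0.001],[0,0,0],[0,0,0]],"twist":[0,0,0,0,0]}';python3 go.py 618 -43 85 83.6
```

```text
time: 30.0
tool_pos: [618.6, -42.6, 84.8]
tcp_rot: [179.9, 0.0, 83.6]
ft_force: [0.7, 0.2, 1.1]
finger_gap: 25.5
t 30.00 pos [618.6 -42.6  84.8] rpy [179.9   0.   83.6] gap 25.5 F [0.7 0.2 1.1] j6 -2
now-axes [-0.0005 -0.0005 -0.0002] target-axes [-0.0005 -0.0005 -0.0002] twist -0.0003
```

Contact: the force went from −2.8 to +1.1 N. I'll release, rise and back off to the robot side for a check.

```bash
python3 -m crank '{"slide":[[0,0,0],[0,0,0],[0,0,0],[0,0,0],[0,0,0],[0,0,-0.02],[0,0,-0.04],[0,0,-0.04]],"twist":[0,0,0,0,0,0,0,0]}' 0; python3 -m crank '{"slide":[[0.02,-0.02,0],[0.04,-0.03,0],[0.04,-0.03,0],[0.04,-0.03,0],[0.04,-0.03,0],[0.04,-0.03,0],[0.02,-0.01,0],[0,0,0]],"twist":[0,0,0,0,0,0,0,0]}'; python3 - <<'E'
from est import *
C=(618,-43);th=np.radians(-6.4)
def fr(x,y): c,n=np.cos(th),np.sin(th); return C[0]+c*x-n*y, C[1]+n*x+c*y
for n,(x0,y0,x1,y1) in {"scene":(150,140,310,260),"top":(205,100,345,205)}.items():
    s=viewer.snapshot(n);k=5
    im=cv2.resize(s["img"][y0:y1,x0:x1,::-1],None,fx=k,fy=k,interpolation=cv2.INTER_CUBIC)
    for it in [box(s,*C,th,15,60,56),cyl(s,*C,110,14),cyl(s,*C,78,24),cyl(s,*fr(0,-100),36,18),cyl(s,*fr(0,100),14,23),cyl(s,*fr(0,100),40,14)]:
        q=(((np.array(it)-[x0,y0]+.5)*k-.5)*16).round().astype(np.int32); cv2.polylines(im,[q],False,(255,255,255),1,cv2.LINE_AA,4)
    cv2.imwrite(f"pics/fin_{n}.png",im)
E
```

```text
time: 30.8
tool_pos: [617.2, -42.4, 184.2]
tcp_rot: [-179.8, -0.0, 83.6]
ft_force: [1.2, -0.9, 0.3]
finger_gap: 86.1
time: 31.6
tool_pos: [464.7, 218.8, 184.5]
tcp_rot: [180.0, -0.1, 83.8]
ft_force: [0.4, -0.7, 0.9]
finger_gap: 85.3
```

View pics/fin_scene.png

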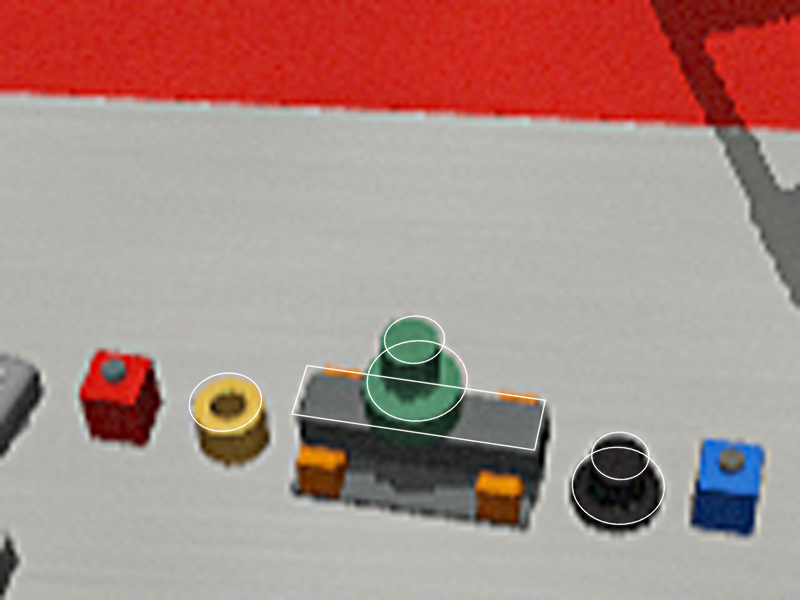

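View pics/fin_top.png

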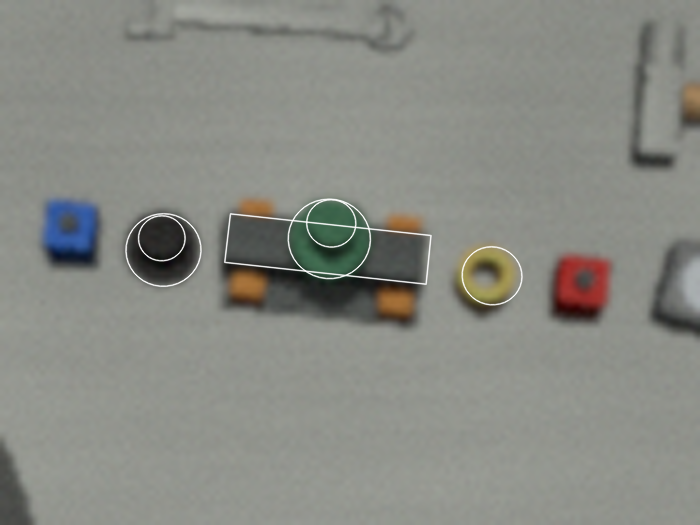

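```bash
python3 - <<'E'
from h import *
crop("scene",330,180,512,320,4,"can")
E
python3 -c "
from bench import hand_in
print(hand_in())"
```

```text
the job is handed in; nothing more can be done
None
```

View pics/can.png

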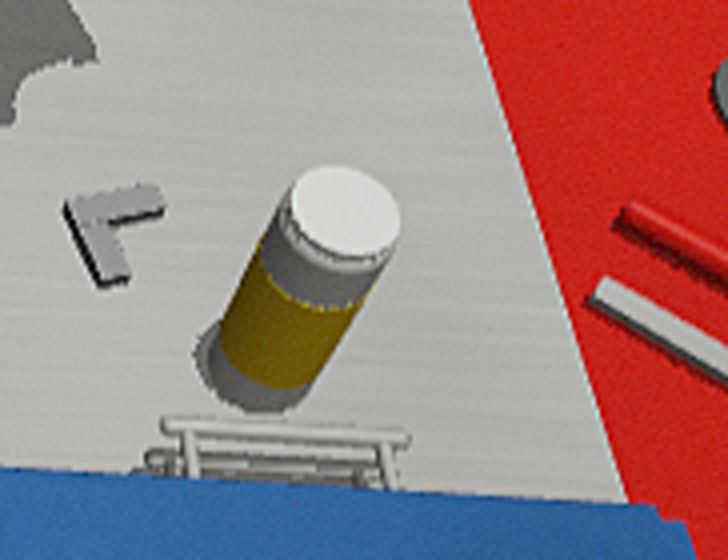

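The job is done and handed in at about 32 s of the 109 s allowed; no verdict was reported.

- **Placed:** the tube lies in both saddles with its ends level with the cradle's. The green weight stands on the tube's middle. The bush is midway to the red stop, and the smallest of the three bosses, flange down, is midway to the blue stop.
- **Last checks:** in both camera views the model outlines matched the parts to about 2–3 mm, with everything upright. The gripper was open and clear, and the spray can stood untouched.
- **Disagreements:** none of the checks failed. The finger opening read 1–3 mm below the true size of every part gripped. There was a brief sideways force of about 4.5 N as the tube seated, with no visible effect.

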